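# Load the sensor boards into the calibration dock

### The job

Get the board dock ready and load it: draw its connector carriage fully forward to the stop and lock it there with the clamp knob. Then slide every sensor board that lies on the bench, nose first, along the card guides of a free bay (any bay, one board each), and swing both ejector levers of that bay fully shut across its panel so that the board is pressed home and held. When all are in, shut the levers of any empty bay too, and leave the other things on the bench where they are.

Things in the scene. Friction and masses are not known exactly. Their poses are not given: they have to be found in the camera images.
- dock: Fixed flat open-topped dock with three board bays side by side. Origin on the bench under the mouth of the middle bay; +x = the way boards slide in (away from the robot), +y left. Base plate 8 mm thick (its top is the bays' floor), x -35 to 150, y -158 to 158 mm; bays at y = 118 (bay 1), 0 (2), -118 mm (3)
- bay_1 (a point): Mouth of the left bay: on its floor (8 mm above the bench), midway between the guides' front ends; axes as the dock's. A board is home when its origin is here, axes parallel. Bay: two black card guides (C channels) from x = 0 to 74 mm, 53 mm apart inside, 60 outside; channel 8.5 mm high, lips 5 mm inwards, tops 12 mm over the floor
- bay_2 (a point): Mouth of the middle bay: on its floor (8 mm above the bench), midway between the guides' front ends; axes as the dock's. A board is home when its origin is here, axes parallel. Bay: two black card guides (C channels) from x = 0 to 74 mm, 53 mm apart inside, 60 outside; channel 8.5 mm high, lips 5 mm inwards, tops 12 mm over the floor
- bay_3 (a point): Mouth of the right bay: on its floor (8 mm above the bench), midway between the guides' front ends; axes as the dock's. A board is home when its origin is here, axes parallel. Bay: two black card guides (C channels) from x = 0 to 74 mm, 53 mm apart inside, 60 outside; channel 8.5 mm high, lips 5 mm inwards, tops 12 mm over the floor
- board_1: Loose sensor board (may be absent; all alike). Green plate 50 wide, 6 thick, 76 mm long, last 12 mm tapering to 38 wide; across its front an aluminium panel 56 wide, 12 thick, 42 mm high. Origin: underside, midway, below the panel's rear face; +x to the nose (x = 76), panel x = -12 to 0, z up. 0.16 to 0.26 kg. Take it by the panel, fingers fore and aft: parts on the plate lie beyond x = 35 mm
- board_2: Loose sensor board (may be absent; all alike). Green plate 50 wide, 6 thick, 76 mm long, last 12 mm tapering to 38 wide; across its front an aluminium panel 56 wide, 12 thick, 42 mm high. Origin: underside, midway, below the panel's rear face; +x to the nose (x = 76), panel x = -12 to 0, z up. 0.16 to 0.26 kg. Take it by the panel, fingers fore and aft: parts on the plate lie beyond x = 35 mm
- board_3: Loose sensor board (may be absent; all alike). Green plate 50 wide, 6 thick, 76 mm long, last 12 mm tapering to 38 wide; across its front an aluminium panel 56 wide, 12 thick, 42 mm high. Origin: underside, midway, below the panel's rear face; +x to the nose (x = 76), panel x = -12 to 0, z up. 0.16 to 0.26 kg. Take it by the panel, fingers fore and aft: parts on the plate lie beyond x = 35 mm
- carriage (a joint): Connector carriage, dark bar across the back of all bays, slides along the dock's x: 0 = fully forward on its stop (towards the robot), up to 0.055 m back. Friction 2 N; unlocked it gives way. Bar at x = 82 to 108 mm when at 0, top 32 mm above the bench. Its sprung connectors meet a board's nose 8 mm before home and push back 1 to 3.5 N: a board without levers may spring back
- tab (a point): Pull tab on the carriage (moves with it): upright steel plate 12 mm thick (dock x), 44 wide (dock y), 32 to 68 mm above the bench; the point is on its mid-plane, 60 mm above the bench; axes as the dock's
- knob (a joint): Clamp knob on the carriage, vertical axis: 0 = free, 1.57 rad = locked (end stop), turns clockwise seen from above; friction 0.2 N m. Its tongue locks only with the carriage fully forward
- knob_grip (a point): Middle of the knob's wing, on the turning axis, 56 mm above the bench; wing 50 mm long (point x), 12 thick (point y), 44 to 68 mm above the bench. At 0 it lies along the dock's x, locked along the dock's y. The carriage below it is 32 mm above the bench
- lever_1_left (a joint): Left ejector lever of bay 1: white blade 27 mm long, 8 thick, 14 to 39 mm above the bench, on an upright hinge at x = -16, y = +34 mm from point bay_1. 0 = shut, pointing inwards across the panel's front; 1.57 = pointing to the robot (-x). Stays where left (0.1 N m). Pushed shut from its outer side near the end, it presses the board home
- lever_1_right (a joint): Right ejector lever of bay 1: white blade 27 mm long, 8 thick, 14 to 39 mm above the bench, on an upright hinge at x = -16, y = -34 mm from point bay_1. 0 = shut, pointing inwards across the panel's front; 1.57 = pointing to the robot (-x). Stays where left (0.1 N m). Pushed shut from its outer side near the end, it presses the board home
- lever_2_left (a joint): Left ejector lever of bay 2: white blade 27 mm long, 8 thick, 14 to 39 mm above the bench, on an upright hinge at x = -16, y = +34 mm from point bay_2. 0 = shut, pointing inwards across the panel's front; 1.57 = pointing to the robot (-x). Stays where left (0.1 N m). Pushed shut from its outer side near the end, it presses the board home
- lever_2_right (a joint): Right ejector lever of bay 2: white blade 27 mm long, 8 thick, 14 to 39 mm above the bench, on an upright hinge at x = -16, y = -34 mm from point bay_2. 0 = shut, pointing inwards across the panel's front; 1.57 = pointing to the robot (-x). Stays where left (0.1 N m). Pushed shut from its outer side near the end, it presses the board home
- lever_3_left (a joint): Left ejector lever of bay 3: white blade 27 mm long, 8 thick, 14 to 39 mm above the bench, on an upright hinge at x = -16, y = +34 mm from point bay_3. 0 = shut, pointing inwards across the panel's front; 1.57 = pointing to the robot (-x). Stays where left (0.1 N m). Pushed shut from its outer side near the end, it presses the board home
- lever_3_right (a joint): Right ejector lever of bay 3: white blade 27 mm long, 8 thick, 14 to 39 mm above the bench, on an upright hinge at x = -16, y = -34 mm from point bay_3. 0 = shut, pointing inwards across the panel's front; 1.57 = pointing to the robot (-x). Stays where left (0.1 N m). Pushed shut from its outer side near the end, it presses the board home

How it is judged:
By the outcome, as a careful person would: the job done as asked, in the order asked, and still so for the second after the job is handed in, with the robot touching nothing.
Of board_1, board_2, board_3 only 2 to 3 are there at a start; the rules pass over those that are not, and their reading is None.
At some moment in a run one of board_1, board_2, board_3 may be knocked a few centimetres aside while the robot is not near it.
It also fails if it takes over 208 s, if anything falls off the work surface, if the arm or the gripper's body presses on something with over 40 N, if the wrist force passes 120 N, or if a joint passes its speed limit or range.

### The arm

A 6-joint arm with a two-finger parallel gripper is mounted at the origin on a cart in front of the work surface, level with it; the furniture and walls round the work are solid. World frame = base frame: x ahead of the robot, y to its left, z up, the work surface at z = 0. Lengths are in mm, angles in rad, forces in N, time in s.
With the tool pointing down it reaches from about 350 to 875 mm from the base axis. Payload 4.2 kg.
Tool frame: the origin (TCP) lies on the mounting face of the last link; the fingertips stand 173 mm ahead of it and the grasp point (between the pads) lies grip_point_offset ahead of it (grip_point_offset is the distance from the TCP to the grasp point, in mm); z points along the fingers, y is the line along which they close (so a half turn about z gives the same grasp; the last joint's range is limited). The gripper opens to 85 mm and grips with 20 to 120 N. Pads are 22 mm wide; open, the fingers measure 114 mm over their backs; the gripper's body (76 mm by 85 mm) begins 54 mm behind the grasp point. The pads swing forward as they close: fully open they stand 13 mm farther back than shut.
Start: joints at [-0.861, 0.385, 0.008, 0, -1.194, -0.259], TCP at [272.316, -562.534, 404.712] pointing down, gripper open.
Joint ranges: [-3.14, 3.14], [-1.21, 2.06], [-1.07, 1.41], [-3.16, 2.05], [-2.99, -0.16], [-3.1, 3.1]. Speed limits (rad/s): [2.79, 2.79, 3.14, 3.14, 3.14, 3.14].

### API

Orientations are given as a unit quaternion [x, y, z, w].
In Python, from bench import read_state, get_image, job_done, recognise, place_of, grip_point_offset gives the robot as it stands. The module is installed in compiled form; this text tells all that it offers.
- The arm moves only by the tool carry_out, never from a script. Its arguments are lists of equal length, an entry for each row: "slide": the shift along the tool's x, y, z in m, a list of three; "roll": the turn about the tool's z in degrees; "claw": the finger opening in m, from 0 to 0.0854. A call has 1 to 8 rows; each row is the pose to reach, as a shift and turn from the pose commanded when the call began, along the tool's axes at that moment; what a row does not reach only later rows make up. A row lasts 1/8 s, in which the tool goes at most 62.5 mm and 10.7 degrees, less where a joint would pass 70% of its speed; a pose out of reach is approached as far as the arm can. A call with a gripper value outside its range is refused whole. The fingers move at their own pace and stop on an object; the grip force is fixed at half the most. Time passes only in rows, so rows that repeat a pose let the fingers close. It gives the time, the measured TCP pose, the force, the opening and the grip force at its end, in the units of the state.
- read_state(): the state, without advancing time (a new reading comes with each control period).
- get_image(name): name is "side" or "top"; returns a dict with "img" (480x640x3 uint8, red, green, blue), "z_map" (480x640 float32, mm along the optical axis (not along the pixel's ray), 0 where there is no reading), "mtx" (3x3 intrinsics, pixels), "world_from_camera" (4x4, takes a point from camera to world coordinates). Camera axes: x right, y up, looking along -z (the intrinsics and any distortion apply to the point x, -y, -z); pixel columns grow to the right and rows downward; lengths in mm; the calibration is good to about 2 mm. A picture is of the moment at which its call begins.
- job_done(): hands the job in; it is judged then, once.
Trained networks look in a picture, given as the dict that the camera call returned (one of the last four; its "shot" number tells which), for a name from the list of things; names that differ only in an ending like _2 or _b are one class to them, and where a whole thing is asked for, a point or a joint stands for the part that bears it (a point fixed in the world has none). Each returns a list of dicts, best first, with "conf" (0 to 1); they miss things now and then, are a little off and sometimes report something else, mostly with a low value. They report only what shows in the picture. A call takes as long as a camera call.
- recognise(picture, thing): "at" ([column, row] in pixels, amid what is visible of it).
- place_of(picture, thing): "at" ([column, row] in pixels: a listed point, or the origin of a listed thing).
The state is a dict: "clock": time; "joints": joint angles; "joint_vel": joint speeds; "joint_efforts": joint torques, N m; "position": TCP position; "ee_rot": TCP orientation; "contact_force": force on the tool from outside, world axes, zero at the start; "wrist_torque": the same for the moment, N m; "gripper_width": finger opening in mm; "grasp_force": force on a finger pad.
Only numpy, scipy, OpenCV 4.12 (cv2) and the standard library are available. Lean on these libraries where they do the work, as an engineer would, in place of code of your own. Each camera call takes 0.05 s, during which the arm holds its last target. There are 200 camera calls.

## Working session

There is one attempt and no reset: what is moved stays moved. The work goes in short steps, Python scripts to look and compute and a tool call to move; the robot and the scene stay as the last step left them, time stands still between calls to the robot, and variables do not carry over. Pictures are saved under pics/ and viewed, at most 14 in all, crops included, and the job is handed in when it is done.

Besides the shell and the picture viewer there is one more tool, called after "Emit:" as name(argument=value, ...) on one line, values as JSON. carry_out: Moves the arm, as the interface text tells. Its arguments: {"type":"object","properties":{"slide":{"type":"array"},"roll":{"type":"array"},"claw":{"type":"array"}},"required":["slide","roll","claw"]}

```bash
mkdir -p pics; ls; python3 - <<'E'
from bench import *
import cv2,numpy as np
print(read_state()); print(grip_point_offset)
for n in("top","side"):
    p=get_image(n); cv2.imwrite(f"pics/{n}0.png",p["img"][:,:,::-1]); print(n,p["mtx"],p["world_from_camera"].round(3),[k for k in p])
E
```

```text
pics
{'clock': 0.0, 'joints': array([-8.61419193e-01,  3.85590344e-01,  6.61794362e-03, -5.30190705e-04,
       -1.19401774e+00, -2.58609352e-01]), 'joint_vel': array([ 1.99738581e-03, -3.29121935e-04,  4.20025270e-05, -6.25074226e-04,
       -1.82132339e-05, -9.75295605e-05]), 'joint_efforts': array([ 6.73258692e-04, -3.92289734e+01,  1.88405603e+01,  4.18614104e+00,
       -4.62305878e-03,  7.16934863e-06]), 'position': array([ 272.23697473, -562.36582947,  403.59305168]), 'ee_rot': array([-2.23385086e-01,  9.74729624e-01,  1.08556919e-03, -2.92315518e-04]), 'contact_force': array([-0.76736128, -0.2354603 ,  0.10131   ]), 'wrist_torque': array([ 0.01908553, -0.01078481,  0.00883255]), 'grasp_force': 0.0, 'gripper_width': 85.89251503717641}
154.70000000000002
top [[512.9124605    0.         319.75585115]
 [  0.         512.9124605  233.07088049]
 [  0.           0.           1.        ]] [[ 1.30000e-02  9.91000e-01 -1.30000e-01  3.63819e+02]
 [-1.00000e+00  1.60000e-02  2.20000e-02 -1.18704e+02]
 [ 2.40000e-02  1.30000e-01  9.91000e-01  9.83692e+02]
 [ 0.00000e+00  0.00000e+00  0.00000e+00  1.00000e+00]] ['img', 'z_map', 'mtx', 'world_from_camera', 'shot']
side [[490.85245139   0.         319.97593418]
 [  0.         490.85245139 237.8976376 ]
 [  0.           0.           1.        ]] [[-9.28000e-01  2.11000e-01 -3.07000e-01  2.24998e+02]
 [-3.72000e-01 -4.85000e-01  7.91000e-01  6.30208e+02]
 [ 1.80000e-02  8.49000e-01  5.29000e-01  5.75330e+02]
 [ 0.00000e+00  0.00000e+00  0.00000e+00  1.00000e+00]] ['img', 'z_map', 'mtx', 'world_from_camera', 'shot']
```

View pics/top0.png

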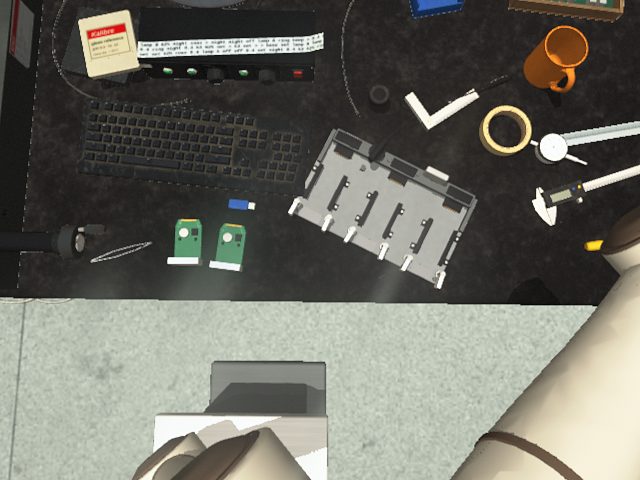

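View pics/side0.png

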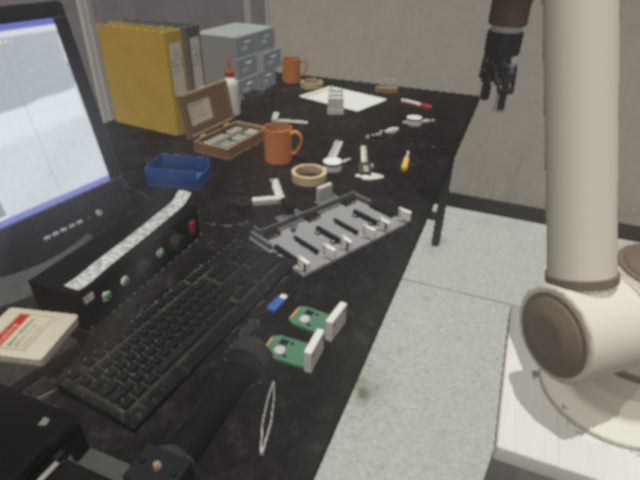

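```bash
cat > h.py <<'E'
from bench import *
import cv2,numpy as np
from scipy.spatial.transform import Rotation as R
def ray(p,at):
    M=p["mtx"];W=p["world_from_camera"]
    d=np.array([(at[0]-M[0,2])/M[0,0],-(at[1]-M[1,2])/M[1,1],-1.])
    return W[:3,:3]@d,W[:3,3]
def atz(p,at,z):
    d,o=ray(p,at); return o+d*(z-o[2])/d[2]
def cloud(p):
    v,u=np.mgrid[:480,:640]; M=p["mtx"];W=p["world_from_camera"];z=p["z_map"]
    c=np.stack([(u-M[0,2])/M[0,0]*z,-(v-M[1,2])/M[1,1]*z,-z],-1)
    w=c@W[:3,:3].T+W[:3,3]; w[z==0]=np.nan; return w
def tool():
    s=read_state(); r=R.from_quat(s["ee_rot"]); return s,r
def rel(target_xyz,s=None):
    s,r=tool(); return r.inv().apply(np.array(target_xyz)-s["position"])/1000
E
python3 - <<'E'
from h import *
p=get_image("top"); q=get_image("side")
Z=dict(bay_1=8,bay_2=8,bay_3=8,dock=0,board_1=0,tab=60,knob_grip=56,lever_1_left=14)
for n,z in Z.items():
    for nm,c in(("top",p),("side",q)):
        print(n,nm,[(np.round(d["at"]).tolist(),round(d["conf"],2),atz(c,d["at"],z)[:2].round(1).tolist()) for d in place_of(c,n)[:7]])
E
```

```text
bay_1 top [([367.0, 233.0], 0.89, [492.7, -231.4]), ([317.0, 202.0], 0.71, [552.1, -134.0]), ([424.0, 258.0], 0.62, [447.1, -340.2])]
bay_1 side [([308.0, 258.0], 0.91, [548.2, -137.1]), ([383.0, 222.0], 0.75, [446.2, -344.9]), ([348.0, 239.0], 0.57, [495.8, -238.5])]
bay_2 top [([367.0, 233.0], 0.89, [492.7, -231.4]), ([317.0, 202.0], 0.71, [552.1, -134.0]), ([424.0, 258.0], 0.62, [447.1, -340.2])]
bay_2 side [([308.0, 258.0], 0.91, [548.2, -137.1]), ([383.0, 222.0], 0.75, [446.2, -344.9]), ([348.0, 239.0], 0.57, [495.8, -238.5])]
bay_3 top [([367.0, 233.0], 0.89, [492.7, -231.4]), ([317.0, 202.0], 0.71, [552.1, -134.0]), ([424.0, 258.0], 0.62, [447.1, -340.2])]
bay_3 side [([308.0, 258.0], 0.91, [548.2, -137.1]), ([383.0, 222.0], 0.75, [446.2, -344.9]), ([348.0, 239.0], 0.57, [495.8, -238.5])]
dock top [([373.0, 232.0], 0.86, [496.7, -243.3]), ([317.0, 203.0], 0.74, [552.1, -133.4]), ([367.0, 230.0], 0.73, [500.4, -232.6])]
dock side [([348.0, 243.0], 0.75, [494.8, -235.9])]
board_1 top [([226.0, 262.0], 0.67, [434.3, 38.6]), ([188.0, 257.0], 0.66, [442.4, 110.9])]
board_1 side [([311.0, 359.0], 0.93, [436.7, 111.7]), ([331.0, 330.0], 0.9, [431.4, 35.6])]
tab top [([433.0, 172.0], 0.73, [602.5, -348.2])]
tab side [([325.0, 189.0], 0.74, [594.4, -347.8])]
knob_grip top [([377.0, 147.0], 0.74, [650.4, -243.3])]
knob_grip side [([285.0, 205.0], 0.51, [650.0, -244.1])]Traceback (most recent call last):
  File "<stdin>", line 6, in <module>
ValueError: it knows: bay, board, dock, knob_grip, tab
```

The top picture shows two boards at (188,240) and (229,245), noses pointing away from the robot. The dock is rotated, with its corners near (333,128), (475,200), (440,285) and (295,205). The knob is at about (378,150) and the tab at (436,173). The side picture agrees, with no third board in sight.

```bash
python3 - <<'E'
from h import *
p=get_image("top"); w=cloud(p)
a=p["img"][115:295,280:490,::-1]
cv2.imwrite("pics/dock.png",cv2.resize(a,None,fx=3.3,fy=3.3,interpolation=cv2.INTER_CUBIC))
q=get_image("side"); a=q["img"][175:285,235:425,::-1]
cv2.imwrite("pics/docks.png",cv2.resize(a,None,fx=4,fy=4,interpolation=cv2.INTER_CUBIC))
for nm,c in(("top",p),("side",q)):
    w=cloud(c); x,y,z=w[...,0],w[...,1],w[...,2]
    t=(x>380)&(x<800)&(y<-60)&(y>-440)
    print(nm,"bench z",np.nanmedian(z[(x>400)&(x<450)&(y<-50)&(y>-150)]),np.nanstd(z[(x>400)&(x<450)&(y<-50)&(y>-150)]))
    m=(t&(z>5)&(z<75)).astype(np.uint8)
    n,l,st,_=cv2.connectedComponentsWithStats(m); k=1+st[1:,4].argmax()
    P=w[l==k]; r=cv2.minAreaRect(P[:,:2].astype(np.float32)); print(r,len(P))
    f=P[(P[:,2]>5)&(P[:,2]<11)]; print(cv2.minAreaRect(f[:,:2].astype(np.float32)),np.median(f[:,2]))
    # boards
    for sel,lo,hi in(("panel",30,50),("plate",3,15)):
        m=((x>380)&(x<560)&(y>-20)&(y<180)&(z>lo)&(z<hi)).astype(np.uint8)
        n,l,st,_=cv2.connectedComponentsWithStats(m)
        for k in range(1,n):
            if st[k,4]>30: P=w[l==k]; print(sel,cv2.minAreaRect(P[:,:2].astype(np.float32)),np.median(P[:,2]))
E
```

```text
top bench z -1.3640991379969591 1.7027816061289711
((568.8961181640625, -221.09414672851562), (413.60345458984375, 203.4867706298828), 64.06012725830078) 16310
((550.758544921875, -244.69650268554688), (350.68914794921875, 175.94020080566406), 63.942100524902344) 7.066993384577813
panel ((431.83880615234375, 111.91024780273438), (11.596181869506836, 56.34028625488281), 1.2912768125534058) 40.412455797189864
panel ((423.9854431152344, 35.44046401977539), (55.863277435302734, 12.740118026733398), 83.70648193359375) 40.52241489730886
plate ((544.5978393554688, 12.449222564697266), (50.00127410888672, 18.181432723999023), 84.55333709716797) 7.165518171362351
plate ((476.9671325683594, 112.35264587402344), (73.49415588378906, 50.27635955810547), 0.5414047837257385) 5.286373407592521
plate ((469.09130859375, 29.828216552734375), (51.131229400634766, 74.17488861083984), 84.20285034179688) 5.28951849245334
side bench z 0.8908481058519442 0.9715507980429468
((590.217529296875, -247.93508911132812), (377.90203857421875, 396.91693115234375), 89.06492614746094) 9294
((643.8211669921875, -289.61163330078125), (346.7657470703125, 382.59381103515625), 64.30536651611328) 9.032295654489985
panel ((424.90045166015625, 35.75080871582031), (57.93180465698242, 14.12760066986084), 83.89092254638672) 41.72238724250258
panel ((432.81134033203125, 112.101806640625), (12.979920387268066, 57.545654296875), 0.12566302716732025) 41.83422475472332
plate ((545.8055419921875, 12.640867233276367), (53.21757888793945, 18.866836547851562), 86.82940673828125) 8.569920123629686
plate ((462.5356750488281, 31.689361572265625), (54.142662048339844, 91.10842895507812), 80.72085571289062) 6.955776588752201
plate ((472.7569580078125, 112.76964569091797), (54.47193908691406, 93.39749145507812), 88.57112121582031) 6.877422575646619
```

View pics/dock.png

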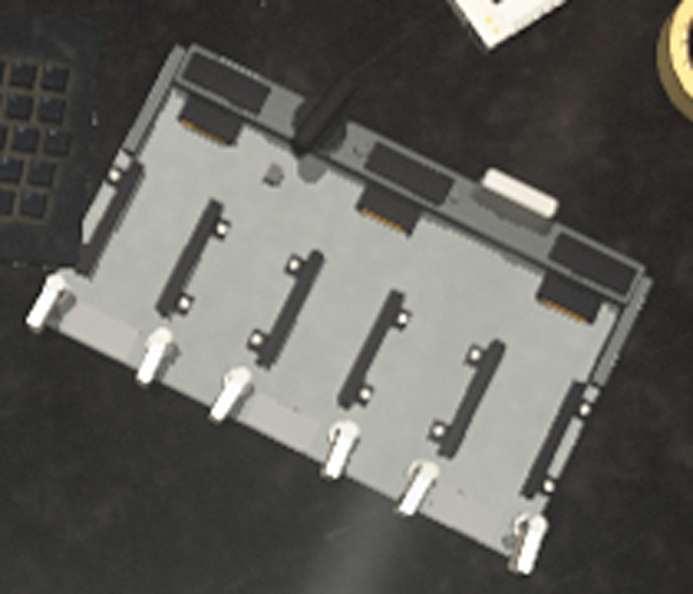

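View pics/docks.png

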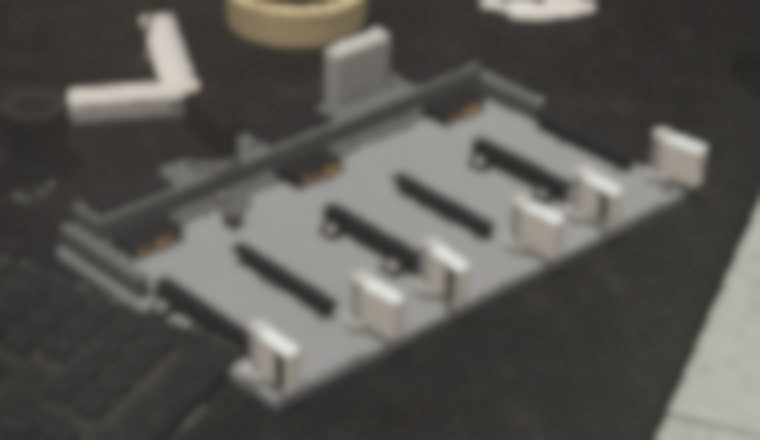

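The dock crop shows all three bays empty, all six levers open towards the robot, and the carriage back. The knob's wing lies roughly along dock x at crop (325,115), and the tab is at (518,195).

```bash
cat > fit.py <<'E'
from h import *
from scipy.optimize import least_squares
def local(P,t): # world->dock
    c,s=np.cos(t[2]),np.sin(t[2]); d=P-t[:2]; return np.stack([c*d[:,0]+s*d[:,1],-s*d[:,0]+c*d[:,1]],1)
def world(x,y,t):
    c,s=np.cos(t[2]),np.sin(t[2]); return np.array([t[0]+c*x-s*y,t[1]+s*x+c*y])
def boxes():
    return np.array([(37,b+sg*25.75,37,4.25) for b in(118,0,-118) for sg in(1,-1)])
def fitdock(c,t0=(495,-237,np.radians(-26))):
    w=cloud(c).reshape(-1,3); im=c["img"].reshape(-1,3).astype(float).mean(1)
    zo=np.nanmedian(w[(w[:,0]>400)&(w[:,0]<450)&(w[:,1]<-50)&(w[:,1]>-150),2])
    t=np.array(t0,float)
    for it in range(4):
        l=local(w[:,:2],t); g=(l[:,0]>-12)&(l[:,0]<80)&(abs(l[:,1])<155)&(w[:,2]-zo>14.5)&(w[:,2]-zo<23)&(im<95)
        P=w[g,:2]; B=boxes()
        def res(t):
            l=local(P,t); d=np.maximum(abs(l[:,None]-B[None,:,:2])-B[None,:,2:],0); return np.hypot(d[...,0],d[...,1]).min(1)+0*0
        def full(t):
            # also coverage: guide end/edge balance
            l=local(P,t); k=np.hypot(*(l[:,None]-B[None,:,:2]).transpose(2,0,1)).argmin(1)
            r=[np.median(l[k==i]-B[i,:2],0) for i in range(6) if (k==i).sum()>30]
            return np.concatenate([np.ravel(r)])
        t=least_squares(full,t,loss="soft_l1").x
    return t,full(t).round(1).reshape(-1,2),zo,g.sum()
E
python3 - <<'E'
from fit import *
for n in("top","side"):
    c=get_image(n); t,r,zo,k=fitdock(c); print(n,t[:2].round(1),np.degrees(t[2]).round(2),r.tolist(),zo,k)
    w=cloud(c).reshape(-1,3); l=local(w[:,:2],t); z=w[:,2]
    m=(z>60)&(z<72)&(abs(l[:,1])<160)&(l[:,0]>70)&(l[:,0]<190)
    for nm,s in(("tab",l[:,1]<0),("knob",l[:,1]>0)):
        P=l[m&s]; 
        if len(P)>5: print(nm,cv2.minAreaRect(P.astype(np.float32)),len(P),P.mean(0))
    m=(z-zo>35)&(z-zo<42)&(abs(l[:,1])<165)&(l[:,0]<5)&(l[:,0]>-60)
    for b in(118,0,-118):
        for sg in(1,-1):
            P=l[m&(abs(l[:,1]-b-sg*34)<14)]
            if len(P)>5: print("lever",b,sg,np.round(cv2.minAreaRect(P.astype(np.float32))[0],1),cv2.minAreaRect(P.astype(np.float32))[1:])
    m=(z-zo>28)&(z-zo<36)&(l[:,0]>70)&(l[:,0]<175)&(abs(l[:,1])<155); print("bar x",np.percentile(l[m,0],[3,50,97]),np.percentile(z[m],50))
E
```

```text
top [ 495.2 -238. ] -25.43 [[0.9, 0.1], [-0.7, -0.2], [-0.0, -0.3], [-0.2, -0.4], [-1.0, 1.0], [1.6, 0.1]] -1.3376255948814446 913
tab ((142.14149475097656, -60.11903381347656), (44.30233383178711, 12.901813507080078), 88.08917999267578) 160 [141.99196788 -59.94908096]
knob ((137.25669860839844, 58.18981170654297), (11.931025505065918, 50.26719665527344), 77.93637084960938) 168 [136.31484867  58.06623075]
lever 118 1 [-25.5 152.5] ((8.959331512451172, 31.48505973815918), 88.83911895751953)
lever 118 -1 [-25.5  84.4] ((9.157527923583984, 32.20597839355469), 89.7610855102539)
lever 0 1 [-26.2  36.2] ((9.28641128540039, 31.72515296936035), 83.64273071289062)
lever 0 -1 [-26.8 -33.7] ((31.925884246826172, 9.101612091064453), 4.307276725769043)
lever -118 1 [-27.6 -82.2] ((8.819988250732422, 31.606313705444336), 86.07190704345703)
lever -118 -1 [ -28.1 -152.4] ((31.324506759643555, 8.851250648498535), 9.94511890411377)
bar x [123.37121889 133.49538209 148.76114997] 31.34564611354682
side [ 492.7 -233.1] -25.54 [[0.5, 0.5], [-0.1, -0.9], [-0.5, 0.7], [0.4, -0.1], [-1.3, 0.6], [0.8, -1.1]] 
[... 188 characters left out ...]
766204833984375), (12.25981330871582, 48.762855529785156), 78.65652465820312) 92 [139.05626947  58.97581662]
lever 118 1 [-20.3 151.7] ((10.919069290161133, 32.207481384277344), 82.92896270751953)
lever 118 -1 [-21.2  82. ] ((31.104209899902344, 9.115321159362793), 2.016432762145996)
lever 0 1 [-21.7  33.7] ((12.035871505737305, 32.377349853515625), 84.0217056274414)
lever 0 -1 [-23.1 -36.1] ((29.766897201538086, 11.40795612335205), 7.84480094909668)
lever -118 1 [-22.2 -84.5] ((11.762284278869629, 32.04075241088867), 89.38782501220703)
lever -118 -1 [ -21.5 -154.1] ((31.494558334350586, 11.273017883300781), 3.9027976989746094)
bar x [128.19348465 134.18977579 152.08106459] 33.21383431447282
```

Emit:
carry_out(slide=[[-0.385,0.0475,0.05],[-0.385,0.0475,0.05],[-0.385,0.0475,0.05],[-0.385,0.0475,0.1],[-0.385,0.0475,0.135],[-0.385,0.0475,0.135],[-0.385,0.0475,0.135],[-0.385,0.0475,0.135]], roll=[-10,-20,-30,-38.3,-38.3,-38.3,-38.3,-38.3], claw=[0.06,0.06,0.06,0.06,0.06,0.06,0.06,0.06])

```text
clock: 2.1
position: [599.8, -349.9, 266.4]
ee_rot: [-0.532, 0.847, 0.002, -0.001]
contact_force: [-0.5, -0.8, 0.3]
gripper_width: 59.7
grasp_force: 0.0
```

```bash
cat >> h.py <<'E'
def show(*targets):
    s,r=tool(); M=r.as_matrix()
    print("t",round(s["clock"],2),"pos",s["position"].round(1),"y-yaw",np.degrees(np.arctan2(M[1,1],M[0,1])).round(1),"F",s["contact_force"].round(1),"w",round(s["gripper_width"],1),"g",round(s["grasp_force"],1),"j6",round(s["joints"][5],2))
    for t in targets: print("rel",t,rel(t).round(4))
E
python3 - <<'E'
from h import *
show([598.5,-352,260],[598.5,-352,213])
c=get_image("top"); cv2.imwrite("pics/top1.png",c["img"][100:310,270:550,::-1].repeat(2,0).repeat(2,1))
E
```

```text
t 2.1 pos [ 599.8 -349.9  266.4] y-yaw 154.3 F [-0.5 -0.8  0.3] w 59.7 g 0.0 j6 -0.15
rel [598.5, -352, 260] [0.0025 0.0002 0.0064]
rel [598.5, -352, 213] [ 0.0024 -0.      0.0534]
```

Emit:
carry_out(slide=[[0.0025,0,0.053],[0.0025,0,0.053],[0.0025,0,0.053],[0.0025,0,0.053],[0.0025,0,0.053],[0.0025,0,0.053],[0.0025,0,0.053],[0.0025,0,0.053]], roll=[0,0,0,0,0,0,0,0], claw=[0.06,0.06,0.06,0.06,0,0,0,0])

```text
clock: 3.15
position: [597.4, -354.4, 217.5]
ee_rot: [-0.531, 0.847, -0.001, 0.0]
contact_force: [0.6, -0.2, 3.3]
gripper_width: 10.5
grasp_force: 60.1
```

Emit:
carry_out(slide=[[0,0,0],[0,0.01,0],[0,0.02,0],[0,0.03,0],[0,0.035,0],[0,0.038,0],[0,0.038,0],[0,0.038,0]], roll=[0,0,0,0,0,0,0,0], claw=[0,0,0,0,0,0,0,0])

```text
clock: 4.15
position: [562.2, -337.3, 217.5]
ee_rot: [-0.531, 0.847, 0.0, 0.0]
contact_force: [0.1, 0.6, 7.0]
gripper_width: 10.7
grasp_force: 60.6
```

Emit:
carry_out(slide=[[0,0.002,0],[0,0.002,0],[0,0.002,0]], roll=[0,0,0], claw=[0,0,0])

```text
clock: 4.53
position: [561.1, -336.7, 217.5]
ee_rot: [-0.531, 0.847, -0.001, 0.0]
contact_force: [2.3, -0.3, 5.8]
gripper_width: 11.1
grasp_force: 60.5
```

Emit:
carry_out(slide=[[0,0.002,0],[0,0.002,0],[0,0.002,0]], roll=[0,0,0], claw=[0,0,0])

```text
clock: 4.9
position: [560.4, -336.4, 217.5]
ee_rot: [-0.531, 0.847, -0.002, 0.002]
contact_force: [6.0, -3.0, 3.1]
gripper_width: 10.7
grasp_force: 60.1
```

Emit:
carry_out(slide=[[0,0.002,0],[0,0.003,0],[0,0.003,0],[0,0.003,0]], roll=[0,0,0,0], claw=[0,0,0,0])

```text
clock: 5.4
position: [559.4, -335.9, 217.5]
ee_rot: [-0.531, 0.847, -0.005, 0.003]
contact_force: [10.6, -7.5, -1.1]
gripper_width: 10.8
grasp_force: 59.6
```

Emit:
carry_out(slide=[[0,0,0],[0,0,0],[0,0,0],[0,0,-0.05],[0,0,-0.05],[0,0,-0.05]], roll=[0,0,0,0,0,0], claw=[0.05,0.05,0.05,0.05,0.05,0.05])

```text
clock: 6.15
position: [556.0, -334.4, 266.5]
ee_rot: [-0.531, 0.848, 0.001, -0.0]
contact_force: [-0.4, 0.4, -1.3]
gripper_width: 49.7
grasp_force: 0.0
```

```bash
python3 - <<'E'
from fit import *
show()
T=(495.3,-237.7,np.radians(-25.9))
for n in("top","side"):
    c=get_image(n); w=cloud(c).reshape(-1,3); l=local(w[:,:2],T); z=w[:,2]
    m=(z>60)&(z<72)&(l[:,0]>50)&(l[:,0]<150)&(l[:,1]>20)&(l[:,1]<95)
    P=w[m]; print(n,cv2.minAreaRect(P[:,:2].astype(np.float32)),cv2.minAreaRect(l[m].astype(np.float32)),len(P))
    m=(z>27)&(z<36)&(l[:,0]>50)&(l[:,0]<175)&(l[:,1]<155)&(l[:,1]>90); print("bar x",np.percentile(l[m,0],[3,50,97]))
    print([(d["conf"],atz(c,d["at"],56)) for d in place_of(c,"knob_grip")[:2]])
E
```

```text
t 6.15 pos [ 556.  -334.4  266.5] y-yaw 154.1 F [-0.4  0.4 -1.3] w 49.7 g 0.0 j6 -0.16
top ((0.0, 0.0), (0.0, 0.0), 0.0) ((0.0, 0.0), (0.0, 0.0), 0.0) 0Traceback (most recent call last):
  File "<stdin>", line 8, in <module>
    return _quantile_unchecked(
        a, q, axis, out, overwrite_input, method, keepdims, weights)
    return _ureduce(a,
                    func=_quantile_ureduce_func,
    ...<5 lines>...
                    overwrite_input=overwrite_input,
                    method=method)
    r = func(a, **kwargs)
    result = _quantile(arr,
                       quantiles=q,
    ...<2 lines>...
                       out=out,
                       weights=wgt)
    slices_having_nans = np.isnan(arr[-1, ...])
                                  ~~~^^^^^^^^^
IndexError: index -1 is out of bounds for axis 0 with size 0
```

Emit:
carry_out(slide=[[-0.06,0.0015,0],[-0.12,0.0015,0],[-0.12,0.0015,0],[-0.12,0.0015,0],[-0.12,0.0015,0],[-0.12,0.0015,0],[-0.12,0.0015,0],[-0.12,0.0015,0]], roll=[-10,-20,-30,-40,-50,-60,-70,-78], claw=[0.05,0.05,0.05,0.05,0.05,0.05,0.05,0.05])

```text
clock: 7.2
position: [607.1, -225.9, 265.0]
ee_rot: [0.947, -0.322, -0.002, 0.0]
contact_force: [-0.7, -0.2, -0.2]
gripper_width: 49.4
grasp_force: 0.0
```

```bash
python3 - <<'E'
from fit import *
show([607,-226,213])
for n in("top","side"):
    c=get_image(n); cv2.imwrite(f"pics/{n}2.png",c["img"][:,:,::-1])
    print([(d["conf"],atz(c,d["at"],56).round(1)) for d in place_of(c,"knob_grip")[:2]])
    print("tab",[(d["conf"],atz(c,d["at"],60).round(1)) for d in place_of(c,"tab")[:2]])
a=c["img"][100:300,220:420,::-1]; cv2.imwrite("pics/side2c.png",cv2.resize(a,None,fx=3,fy=3,interpolation=cv2.INTER_CUBIC))
E
```

```text
t 7.2 pos [ 607.1 -225.9  265. ] y-yaw -127.6 F [-0.7 -0.2 -0.2] w 49.4 g 0.0 j6 1.02
rel [607, -226, 213] [0.0002 0.     0.052 ]
[(0.81, array([ 607.8, -225.2,   56. ]))]
tab [(0.94, array([ 566.4, -329.5,   60. ]))]
[(0.59, array([ 611.1, -243.3,   56. ]))]
tab [(0.91, array([ 560. , -342.4,   60. ]))]
```

View pics/side2c.png

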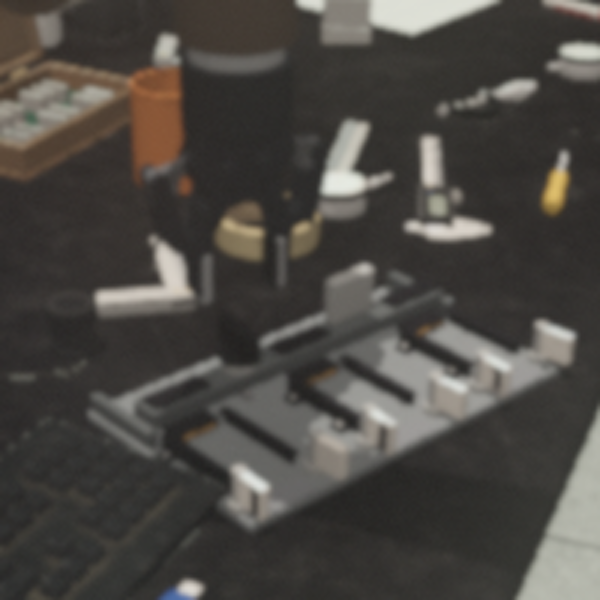

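The side crop shows the carriage forward and the gripper poised above the knob at crop (240,330), its fingers on either side of the wing.

Emit:
carry_out(slide=[[0,0,0.05],[0,0,0.05],[0,0,0.05],[0,0,0.05],[0,0,0.05],[0,0,0.05],[0,0,0.05],[0,0,0.05]], roll=[0,0,0,0,0,0,0,0], claw=[0.05,0.05,0.05,0.05,0,0,0,0])

```text
clock: 8.5
position: [607.4, -226.7, 218.0]
ee_rot: [0.946, -0.324, 0.0, 0.001]
contact_force: [-1.6, -2.5, 5.8]
gripper_width: 10.9
grasp_force: 59.3
```

```bash
python3 -c "
from h import *
show()"
```

```text
t 8.5 pos [ 607.4 -226.7  218. ] y-yaw -127.8 F [-1.6 -2.5  5.8] w 10.9 g 59.3 j6 1.02
```

Emit:
carry_out(slide=[[0,0,0],[0,0,0],[0,0,0],[0,0,0],[0,0,0],[0,0,0],[0,0,0],[0,0,0]], roll=[10,20,30,40,50,60,70,76], claw=[0,0,0,0,0,0,0,0])

```text
clock: 9.5
position: [607.3, -226.8, 218.0]
ee_rot: [-0.544, 0.839, -0.0, -0.001]
contact_force: [-4.2, -3.4, 6.3]
gripper_width: 10.6
grasp_force: 59.4
```

Emit:
carry_out(slide=[[0,0,0],[0,0,0],[0,0,0]], roll=[4,6,6], claw=[0,0,0])

```text
clock: 9.88
position: [607.4, -226.6, 218.0]
ee_rot: [-0.504, 0.864, -0.001, -0.001]
contact_force: [-3.5, -2.1, 5.6]
gripper_width: 10.8
grasp_force: 73.0
```

```bash
python3 -c "
from h import *
show();print(read_state()['wrist_torque'])"
```

```text
t 9.88 pos [ 607.4 -226.6  218. ] y-yaw 150.5 F [-3.5 -2.1  5.6] w 10.8 g 73.0 j6 -0.41
[-0.9500485   1.01074398  1.44678839]
```

Emit:
carry_out(slide=[[0,0,0],[0,0,0],[0,0,0],[0,0,-0.05],[0,0,-0.06],[0,0,-0.06],[0,0,-0.06]], roll=[0,0,0,0,0,0,0], claw=[0.06,0.06,0.06,0.06,0.06,0.06,0.06])

```text
clock: 10.75
position: [607.1, -225.9, 275.2]
ee_rot: [-0.501, 0.866, 0.001, -0.001]
contact_force: [-0.0, -0.1, 0.2]
gripper_width: 60.0
grasp_force: 0.0
```

```bash
cat >> fit.py <<'E'
def panels(c):
    w=cloud(c); x,y,z=w[...,0],w[...,1],w[...,2]; o=[]
    m=((x>370)&(x<700)&(y>-60)&(y<260)&(z>30)&(z<50)).astype(np.uint8)
    n,l,st,_=cv2.connectedComponentsWithStats(m)
    for k in range(1,n):
        if st[k,4]<60: continue
        P=w[l==k][:,:2]; (cx,cy),(a,b),g=cv2.minAreaRect(P.astype(np.float32))
        if a>b: g-=90
        if max(a,b)<70: o.append((round(cx,1),round(cy,1),round((g+45)%90-45,1),round(a),round(b)))
    return o
E
python3 - <<'E'
from fit import *
for n in("top","side"):
    c=get_image(n); print(n,panels(c))
show([432.3,112,240])
E
```

```text
top []
side [(680.7, 2.9, -4.8, 30, 14), (676.7, 58.3, -3.3, 51, 31), (681.2, 106.6, -11.4, 33, 32), (424.4, 34.9, -6.5, 59, 13), (432.8, 112.8, 0.9, 13, 56)]
t 10.85 pos [ 607.2 -225.9  275.1] y-yaw 150.1 F [ 0.5  0.3 -0.4] w 60.1 g 0.0 j6 -0.41
rel [432.3, 112, 240] [-0.2059  0.3199  0.0358]
```

Emit:
carry_out(slide=[[-0.033,0.05,0],[-0.066,0.1,0],[-0.1,0.15,0],[-0.135,0.21,0],[-0.17,0.265,0],[-0.206,0.32,0.01],[-0.206,0.32,0.035],[-0.206,0.32,0.035]], roll=[-5,-10,-15,-20,-25,-30.6,-30.6,-30.6], claw=[0.04,0.04,0.04,0.04,0.04,0.04,0.04,0.04])

```text
clock: 11.85
position: [431.6, 112.5, 240.1]
ee_rot: [0.712, -0.702, -0.001, 0.003]
contact_force: [-0.1, -0.0, -0.2]
gripper_width: 39.9
grasp_force: 0.0
```

```bash
python3 - <<'E'
from fit import *
c=get_image("side"); print(panels(c))
c=get_image("top"); cv2.imwrite("pics/top3.png",c["img"][:,:,::-1])
a=c["img"][110:310,160:490,::-1]; cv2.imwrite("pics/top3c.png",cv2.resize(a,None,fx=2.4,fy=2.4,interpolation=cv2.INTER_CUBIC))
print(fitdock(c))
T=(495.3,-237.7,np.radians(-25.9))
w=cloud(c).reshape(-1,3); l=local(w[:,:2],T); z=w[:,2]
for nm,lo,hi,a,b in(("tab",60,72,-90,-25),("knob",60,72,20,100)):
    m=(z>lo)&(z<hi)&(l[:,0]>60)&(l[:,0]<150)&(l[:,1]>a)&(l[:,1]<b); print(nm,cv2.minAreaRect(l[m].astype(np.float32)))
m=(z>27)&(z<36)&(l[:,0]>50)&(l[:,0]<175)&(l[:,1]<155)&(l[:,1]>90); print("bar x",np.percentile(l[m,0],[3,50,97]))
show([432.3,112.2,185])
E
```

```text
[(680.5, 2.8, -1.8, 32, 13), (684.8, 47.8, -5.6, 31, 15), (432.5, 112.9, 1.1, 13, 58)]
(array([ 5.15230515e+02, -2.47323670e+02, -4.49421500e-01]), array([[-1.2, -1.8],
       [ 1. ,  1.4],
       [-1.2, -2.3],
       [-0.6,  1.5],
       [-0.1, -1.4],
       [ 1.5,  1.8]]), np.float64(-1.4004701782635038), np.int64(1248))
tab ((102.3376235961914, -58.489593505859375), (43.22422790527344, 12.954843521118164), 88.68577575683594)
knob ((95.52275085449219, 59.21205139160156), (49.459617614746094, 13.106486320495605), 88.81583404541016)
bar x [ 83.14022696  94.38817482 107.70580441]
t 11.95 pos [433.  111.9 241.7] y-yaw -179.3 F [-0.   0.2  0.3] w 40.0 g 0.0 j6 -0.61
rel [432.3, 112.2, 185] [-0.0004  0.0007  0.0567]
```

View pics/top3c.png

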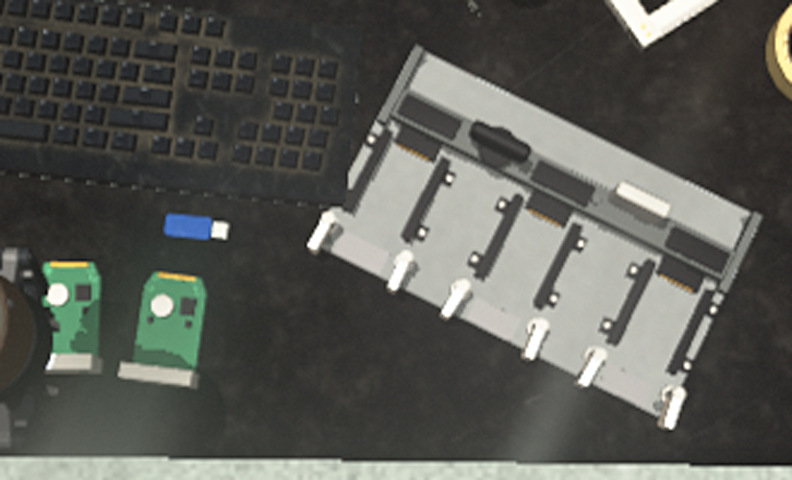

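The crop shows the carriage forward, the knob's wing across the dock (locked) at crop (500,143), and the gripper above the left board.

```bash
cat >> fit.py <<'E'
def edges(c,T):
    w=cloud(c).reshape(-1,3); l=local(w[:,:2],T); z=w[:,2]; g=c["img"].reshape(-1,3).mean(1)
    out={}
    def line(sel,ax,lo,hi,q,nm,step=4):
        b=[];v=[]
        for a in np.arange(lo,hi,step):
            s=sel&(l[:,ax]>=a)&(l[:,ax]<a+step)
            if s.sum()>4: b.append(a+step/2); v.append(np.percentile(l[s,1-ax],q))
        b,v=np.array(b),np.array(v); k=np.ones(len(b),bool)
        for _ in range(4):
            f=np.polyfit(b[k],v[k],1); r=abs(v-np.polyval(f,b)); k=r<max(1.2,1.5*np.median(r))
        out[nm]=(f[1].round(1),np.degrees(np.arctan(f[0])).round(2),k.sum())
    bar=(z>26)&(z<36)&(l[:,0]>70)&(l[:,0]<120)
    line(bar,1,-150,150,2,"barfront(82)"); line(bar&(abs(l[:,1]-59)>40)&(abs(l[:,1]+59)>30),1,-150,150,98,"barback(108)")
    pl=(z>3)&(z<13)&(g>80)
    line(pl&(l[:,0]<5)&(l[:,0]>-50),1,-150,150,1,"front(-35)"); line(pl&(l[:,0]>115)&(l[:,0]<170),1,-140,140,99,"back(150)")
    line(pl&(abs(l[:,1])<175)&(l[:,1]>120),0,-30,100,99,"left(158)"); line(pl&(abs(l[:,1])<175)&(l[:,1]<-120),0,-30,100,1,"right(-158)")
    return out
E
python3 - <<'E'
from fit import *
T=(495.3,-237.7,np.radians(-25.9))
c=get_image("top"); print(edges(c,T))
w=cloud(c).reshape(-1,3); l=local(w[:,:2],T); z=w[:,2]; g=c["img"].reshape(-1,3).mean(1)
m=(z>14)&(z<23)&(l[:,0]>5)&(l[:,0]<66)&(g<75)
for b in(118,0,-118):
    for s in(1,-1):
        P=l[m&(abs(l[:,1]-b-s*26)<10)]; f=np.polyfit(P[:,0],P[:,1],1); print(b+s*25.75,np.percentile(P[:,1],[3,50,97]).round(1),np.degrees(f[0]).round(2))
E
```

```text
{'barfront(82)': (np.float64(82.8), np.float64(0.07), np.int64(68)), 'barback(108)': (np.float64(107.2), np.float64(0.14), np.int64(37)), 'front(-35)': (np.float64(-33.5), np.float64(0.07), np.int64(64)), 'back(150)': (np.float64(149.0), np.float64(-0.03), np.int64(63)), 'left(158)': (np.float64(150.7), np.float64(5.4), np.int64(18)), 'right(-158)': (np.float64(-154.0), np.float64(-2.63), np.int64(21))}
143.75 [139.9 143.4 147.8] -1.32
92.25 [88.5 91.4 94.6] -0.17
25.75 [22.6 25.3 29.5] 0.58
-25.75 [-29.3 -27.  -23.2] 0.85
-92.25 [-95.3 -94.  -87.6] 2.05
-143.75 [-147.6 -143.9 -140.5] -0.44
```

Emit:
carry_out(slide=[[0,0.0005,0.03],[0,0.0005,0.05],[0,0.0005,0.056],[0,0.0005,0.056],[0,0.0005,0.056]], roll=[0,0,0,0,0], claw=[0.04,0.04,0.04,0.04,0.04])

```text
clock: 12.62
position: [432.7, 111.9, 186.6]
ee_rot: [0.711, -0.703, 0.0, -0.001]
contact_force: [-0.9, 1.0, 0.4]
gripper_width: 40.0
grasp_force: 0.0
```

Emit:
carry_out(slide=[[0,0,0],[0,0,0],[0,0,0],[0,0,0],[0,0,0]], roll=[0,0,0,0,0], claw=[0,0,0,0,0])

```text
clock: 13.25
position: [432.3, 112.1, 186.4]
ee_rot: [0.712, -0.702, 0.0, -0.0]
contact_force: [-2.0, -0.8, 5.1]
gripper_width: 10.7
grasp_force: 59.7
```

Emit:
carry_out(slide=[[0,0,-0.02],[0,0,-0.05],[0,0,-0.07],[0,0,-0.07]], roll=[0,0,0,0], claw=[0,0,0,0])

```text
clock: 13.75
position: [432.3, 112.1, 256.6]
ee_rot: [0.712, -0.703, 0.0, -0.002]
contact_force: [0.3, 0.5, -2.5]
gripper_width: 11.4
grasp_force: 58.9
```

```bash
cat >> fit.py <<'E'
T=(495.0,-238.2,np.radians(-26.0))
BY={1:118,2:0,3:-118}
def bay(n,x,y=0,z=200): return [*world(x,BY[n]+y,T).round(1),z]
E
python3 - <<'E'
from fit import *
show(bay(1,-92,0,257),bay(2,-92,0,257))
E
```

```text
t 13.75 pos [432.3 112.1 256.6] y-yaw -179.3 F [ 0.3  0.5 -2.5] w 11.4 g 58.9 j6 -0.61
rel [np.float64(464.0), np.float64(-91.8), 257] [ 0.2043 -0.0292 -0.0007]
rel [np.float64(412.3), np.float64(-197.9), 257] [ 0.3097  0.0239 -0.001 ]
```

Emit:
carry_out(slide=[[0.04,-0.006,0],[0.09,-0.013,0],[0.14,-0.02,0],[0.19,-0.027,0],[0.2045,-0.029,0],[0.2045,-0.029,0],[0.2045,-0.029,0]], roll=[6,12,18,24,26.7,26.7,26.7], claw=[0,0,0,0,0,0,0])

```text
clock: 14.62
position: [463.5, -91.5, 255.1]
ee_rot: [-0.531, 0.848, 0.0, -0.001]
contact_force: [0.3, -0.5, -2.3]
gripper_width: 10.7
grasp_force: 58.9
```

```bash
python3 - <<'E'
from fit import *
show(bay(1,-92,0,196))
c=get_image("top"); a=c["img"][110:310,160:490,::-1]; cv2.imwrite("pics/top4c.png",cv2.resize(a,None,fx=2.4,fy=2.4,interpolation=cv2.INTER_CUBIC))
w=cloud(c).reshape(-1,3); l=local(w[:,:2],T); z=w[:,2]
im=c["img"].reshape(-1,3).astype(int); gr=(im[:,1]>im[:,0]+25)&(im[:,1]>im[:,2]+15)
m=gr&(z>60)&(z<95)&(abs(l[:,1]-118)<45)
P=l[m]; print(m.sum(),cv2.minAreaRect(P.astype(np.float32)),np.median(z[m]))
for a in np.arange(-80,0,8):
    s=P[(P[:,0]>a)&(P[:,0]<a+8)]
    if len(s)>5: print(a+4,np.percentile(s[:,1],[3,97]).round(1))
E
```

```text
t 14.62 pos [463.5 -91.5 255.1] y-yaw 154.1 F [ 0.3 -0.5 -2.3] w 10.7 g 58.9 j6 -0.6
rel [np.float64(464.0), np.float64(-91.8), 196] [ 0.     -0.0006  0.0591]
11 ((-18.68238639831543, 96.76207733154297), (12.377275466918945, 2.0601882934570312), 28.083036422729492) 72.28877159252909
-20 [93.4 96.9]
```

View pics/top4c.png

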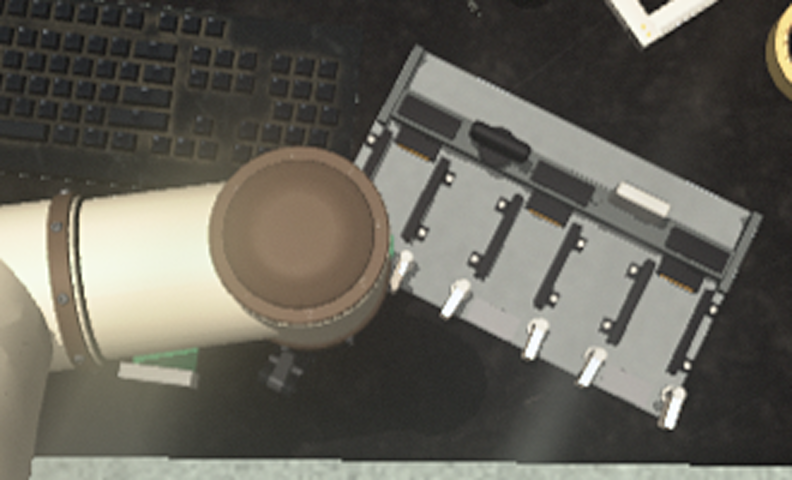

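The gripper hides the board from above, ahead of bay 1. I'll lower it and go in by feel.

Emit:
carry_out(slide=[[0,-0.0005,0.03],[0,-0.0005,0.05],[0,-0.0005,0.059],[0,-0.0005,0.0595],[0,-0.0005,0.0595],[0,-0.0005,0.0595]], roll=[0,0,0,0,0,0], claw=[0,0,0,0,0,0])

```text
clock: 15.42
position: [464.5, -92.3, 197.0]
ee_rot: [-0.53, 0.848, -0.0, 0.001]
contact_force: [-0.3, -0.9, -2.9]
gripper_width: 11.0
grasp_force: 58.7
```

```bash
python3 - <<'E'
from fit import *
show(bay(1,-92,0,195.6))
c=get_image("side"); a=c["img"][220:320,220:420,::-1]; cv2.imwrite("pics/side5c.png",cv2.resize(a,None,fx=4,fy=4,interpolation=cv2.INTER_CUBIC))
E
```

```text
t 15.43 pos [464.5 -92.3 197. ] y-yaw 154.0 F [-0.3 -0.9 -2.9] w 11.0 g 58.7 j6 -0.6
rel [np.float64(464.0), np.float64(-91.8), 195.6] [-0.0002  0.0007  0.0014]
```

View pics/side5c.png

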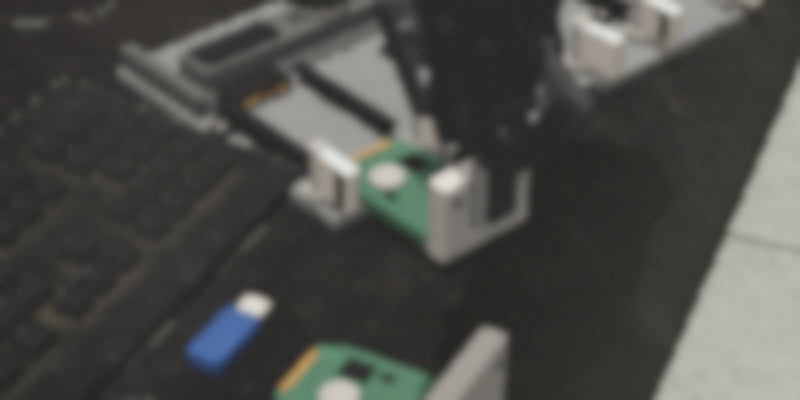

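The side crop shows the board's nose between bay 1's levers, with the panel held squarely.

Emit:
carry_out(slide=[[0,0,0.0013],[0,-0.008,0.0013],[0,-0.016,0.0013],[0,-0.024,0.0013],[0,-0.03,0.0013],[0,-0.03,0.0013]], roll=[0,0,0,0,0,0], claw=[0,0,0,0,0,0])

```text
clock: 16.23
position: [491.7, -105.7, 194.8]
ee_rot: [-0.53, 0.848, -0.0, 0.0]
contact_force: [-0.9, 0.7, -2.5]
gripper_width: 11.1
grasp_force: 58.8
```

Emit:
carry_out(slide=[[0,-0.008,0],[0,-0.016,0],[0,-0.024,0],[0,-0.024,0]], roll=[0,0,0,0], claw=[0,0,0,0])

```text
clock: 16.73
position: [513.5, -116.3, 194.9]
ee_rot: [-0.53, 0.848, -0.0, 0.0]
contact_force: [-0.2, 0.5, -2.9]
gripper_width: 11.3
grasp_force: 58.9
```

```bash
python3 - <<'E'
from fit import *
show(bay(1,-6,0,195.6))
s=read_state(); print(R.from_quat(s["ee_rot"]).inv().apply(s["contact_force"]).round(1),s["wrist_torque"].round(2))
E
```

```text
t 16.73 pos [ 513.5 -116.3  194.9] y-yaw 154.0 F [-0.2  0.5 -2.9] w 11.3 g 58.9 j6 -0.54
rel [np.float64(541.3), np.float64(-129.5), 195.6] [-0.0003 -0.0308 -0.0007]
[-0.3  0.4  2.9] [0.04 0.03 0.04]
```

Emit:
carry_out(slide=[[0,-0.008,0],[0,-0.016,0],[0,-0.022,0],[0,-0.026,0],[0,-0.03,0],[0,-0.031,0],[0,-0.031,0]], roll=[0,0,0,0,0,0,0], claw=[0,0,0,0,0,0,0])

```text
clock: 17.6
position: [540.2, -129.5, 194.7]
ee_rot: [-0.53, 0.848, 0.0, -0.001]
contact_force: [-1.5, 0.7, -1.8]
gripper_width: 10.9
grasp_force: 58.9
```

```bash
python3 - <<'E'
from fit import *
show(bay(1,-6,0,195.6))
s=read_state(); print(R.from_quat(s["ee_rot"]).inv().apply(s["contact_force"]).round(1),s["wrist_torque"].round(2))
E
```

```text
t 17.6 pos [ 540.2 -129.5  194.7] y-yaw 154.0 F [-1.5  0.7 -1.8] w 10.9 g 58.9 j6 -0.51
rel [np.float64(541.3), np.float64(-129.5), 195.6] [-0.0005 -0.0009 -0.0009]
[0.  1.6 1.8] [0.46 0.58 0.08]
```

Emit:
carry_out(slide=[[0,0,0],[0,0,0],[0,0,0],[0,0,-0.03],[0,0,-0.06],[0,0,-0.06]], roll=[0,0,0,0,0,0], claw=[0.03,0.03,0.03,0.03,0.03,0.03])

```text
clock: 18.35
position: [541.7, -129.6, 257.6]
ee_rot: [-0.53, 0.848, -0.002, 0.003]
contact_force: [-0.7, -0.1, -0.7]
gripper_width: 30.0
grasp_force: 0.0
```

Emit:
carry_out(slide=[[-0.055,0.04,0],[-0.055,0.04,0],[-0.055,0.04,0],[-0.055,0.04,0],[-0.055,0.04,0]], roll=[0,0,0,0,0], claw=[0,0,0,0,0])

```text
clock: 18.98
position: [528.9, -63.4, 254.6]
ee_rot: [-0.53, 0.848, 0.0, -0.0]
contact_force: [0.2, -0.7, -0.3]
gripper_width: 0.4
grasp_force: 0.0
```

```bash
python3 - <<'E'
from fit import *
show(bay(1,-46,55,195))
for n in("top","side"):
    c=get_image(n); w=cloud(c).reshape(-1,3); l=local(w[:,:2],T); z=w[:,2]
    m=(z>44)&(z<55)&(abs(l[:,1]-118)<32)&(l[:,0]>-40)&(l[:,0]<5); P=l[m]
    if len(P)>10: print(n,cv2.minAreaRect(P.astype(np.float32)),len(P))
c=get_image("side")
a=c["img"][180:310,220:420,::-1]; cv2.imwrite("pics/side6c.png",cv2.resize(a,None,fx=4,fy=4,interpolation=cv2.INTER_CUBIC))
E
```

```text
t 18.98 pos [528.9 -63.4 254.6] y-yaw 154.0 F [ 0.2 -0.7 -0.3] w 0.4 g 0.0 j6 -0.64
rel [np.float64(529.5), np.float64(-62.5), 195] [-0.0011 -0.0002  0.0596]
top ((-11.191100120544434, 117.27259826660156), (12.64655876159668, 55.68949508666992), 1.0936055183410645) 195
side ((-10.921370506286621, 118.31036376953125), (13.73995590209961, 57.57292175292969), 0.6605843305587769) 118
```

View pics/side6c.png

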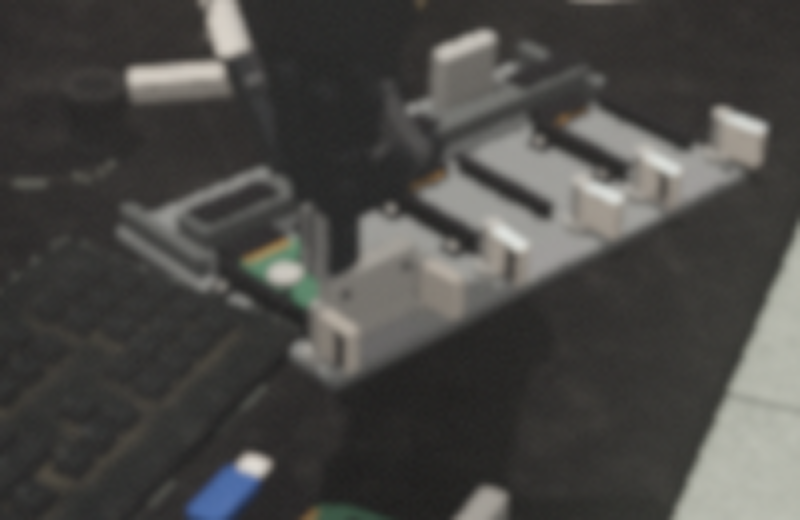

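The side crop shows the board in bay 1 between its guides, sprung back about 5 mm. Both levers are open at crop (335,335) and (445,285). Now I'll shut the left lever.

Emit:
carry_out(slide=[[-0.001,0,0.04],[-0.001,0,0.0595],[-0.001,0,0.0595],[0.008,0,0.0595],[0.017,0,0.0595],[0.026,0,0.0595],[0.034,0,0.0595],[0.035,0,0.0595]], roll=[0,0,0,0,0,0,0,0], claw=[0,0,0,0,0,0,0,0])

```text
clock: 20.12
position: [513.9, -94.1, 196.9]
ee_rot: [-0.53, 0.848, -0.001, 0.002]
contact_force: [0.5, 4.3, 1.3]
gripper_width: -0.1
grasp_force: 2.1
```

Emit:
carry_out(slide=[[0,-0.004,0],[0,-0.008,0],[0,-0.011,0],[0,-0.013,0],[0,-0.013,0],[0,-0.013,0]], roll=[0,0,0,0,0,0], claw=[0,0,0,0,0,0])

```text
clock: 20.88
position: [522.5, -100.5, 195.3]
ee_rot: [-0.529, 0.848, 0.002, -0.003]
contact_force: [-5.4, 0.4, 2.8]
gripper_width: 0.4
grasp_force: 2.5
```

```bash
python3 - <<'E'
from fit import *
show(bay(1,-34.5,18,195))
E
```

```text
t 20.88 pos [ 522.5 -100.5  195.3] y-yaw 153.9 F [-5.4  0.4  2.8] w 0.4 g 2.5 j6 -0.57
rel [np.float64(523.6), np.float64(-100.8), 195] [-0.0002 -0.0011  0.0003]
```

Emit:
carry_out(slide=[[0,-0.002,0],[0,-0.004,0],[0,-0.004,0],[0,-0.004,0]], roll=[0,0,0,0], claw=[0,0,0,0])

```text
clock: 21.38
position: [525.7, -102.4, 195.1]
ee_rot: [-0.529, 0.848, 0.002, -0.004]
contact_force: [-5.8, 0.3, 3.1]
gripper_width: 0.0
grasp_force: 2.9
```

Emit:
carry_out(slide=[[0,-0.003,0],[0,-0.003,0],[0,-0.003,0]], roll=[0,0,0], claw=[0,0,0])

```text
clock: 21.75
position: [526.9, -103.1, 195.0]
ee_rot: [-0.529, 0.848, 0.004, -0.006]
contact_force: [-12.0, 6.1, 8.2]
gripper_width: 0.2
grasp_force: 6.5
```

```bash
python3 - <<'E'
from fit import *
s=read_state(); print(local(s["position"][None,:2],T)-[0,118]); show()
E
```

```text
[[-30.59149219  17.41814236]]
t 21.75 pos [ 526.9 -103.1  195. ] y-yaw 153.9 F [-12.    6.1   8.2] w 0.2 g 6.5 j6 -0.56
```

Emit:
carry_out(slide=[[0,0.01,0],[0,0.018,0],[0,0.018,-0.03],[0,0.018,-0.06],[0.03,0.018,-0.06],[0.072,0.018,-0.06],[0.072,0.018,-0.06],[0.072,0.018,-0.06]], roll=[0,0,0,0,0,0,0,0], claw=[0,0,0,0,0,0,0,0])

```text
clock: 22.75
position: [483.9, -159.8, 255.7]
ee_rot: [-0.53, 0.848, -0.0, 0.0]
contact_force: [-0.1, 0.2, 0.7]
gripper_width: -0.1
grasp_force: 0.0
```

```bash
cat >> fit.py <<'E'
def levers(c,bays=(1,2,3)):
    w=cloud(c).reshape(-1,3); l=local(w[:,:2],T); z=w[:,2]; im=c["img"].reshape(-1,3).min(1)
    for b in bays:
        for sg in(1,-1):
            h=np.array([-16,BY[b]+sg*34]); d=l-h; r=np.hypot(d[:,0],d[:,1])
            m=(z>32)&(z<43)&(r<33)&(d[:,0]<8)&(im>90); P=d[m]
            if len(P)>12:
                f=P[np.hypot(*P.T)>8].mean(0); print("lever",b,"LR"[sg<0],"angle",np.degrees(np.arctan2(-f[0],-sg*f[1])).round(1),len(P))
        m=(z>44)&(z<55)&(abs(l[:,1]-BY[b])<32)&(l[:,0]>-40)&(l[:,0]<5)
        if m.sum()>30: print("panel",b,cv2.minAreaRect(l[m].astype(np.float32))[0])
E
python3 - <<'E'
from fit import *
show(bay(1,-46,-55,195)); s=read_state(); print(local(s["position"][None,:2],T)-[0,118])
for n in("top","side"): print(n); levers(get_image(n))
E
```

```text
t 22.75 pos [ 483.9 -159.8  255.7] y-yaw 154.0 F [-0.1  0.2  0.7] w -0.1 g 0.0 j6 -0.45
rel [np.float64(481.3), np.float64(-161.4), 195] [0.0027 0.0017 0.0607]
[[-44.3277794  -52.34451637]]
top
lever 2 R angle 90.4 77
lever 3 L angle 98.3 79
lever 3 R angle 93.8 80
side
lever 1 L angle -5.2 99
lever 1 R angle 29.7 115
panel 1 (-5.418988227844238, 119.14077758789062)
lever 2 L angle 106.2 68
lever 2 R angle 83.5 64
lever 3 L angle 104.9 63
lever 3 R angle 85.5 60
```

Emit:
carry_out(slide=[[0.002,0.0015,0.04],[0.002,0.0015,0.0605],[0.002,0.0015,0.0605],[-0.008,0.0015,0.0605],[-0.018,0.0015,0.0605],[-0.026,0.0015,0.0605],[-0.034,0.0015,0.0605],[-0.035,0.0015,0.0605]], roll=[0,0,0,0,0,0,0,0], claw=[0,0,0,0,0,0,0,0])

```text
clock: 23.85
position: [497.4, -126.8, 195.5]
ee_rot: [-0.53, 0.848, 0.0, -0.0]
contact_force: [-3.9, 0.0, 0.2]
gripper_width: -0.0
grasp_force: 1.5
```

Emit:
carry_out(slide=[[0,-0.004,0],[0,-0.008,0],[0,-0.012,0],[0,-0.016,0],[0,-0.018,0],[0,-0.018,0],[0,-0.018,0]], roll=[0,0,0,0,0,0,0], claw=[0,0,0,0,0,0,0])

```text
clock: 24.72
position: [511.5, -133.2, 194.8]
ee_rot: [-0.53, 0.848, 0.003, -0.002]
contact_force: [-10.4, 15.3, 7.5]
gripper_width: 0.0
grasp_force: 7.9
```

Emit:
carry_out(slide=[[0,-0.002,0],[0,-0.002,0],[0,-0.002,0]], roll=[0,0,0], claw=[0,0,0])

```text
clock: 25.1
position: [512.2, -133.5, 194.8]
ee_rot: [-0.53, 0.848, 0.005, -0.004]
contact_force: [-14.1, 19.3, 11.0]
gripper_width: -0.0
grasp_force: 10.6
```

```bash
python3 - <<'E'
from fit import *
s=read_state(); print(local(s["position"][None,:2],T)-[0,118]); show()
E
```

```text
[[-30.43030304 -16.40519219]]
t 25.1 pos [ 512.2 -133.5  194.8] y-yaw 154.0 F [-14.1  19.3  11. ] w -0.0 g 10.6 j6 -0.5
```

Emit:
carry_out(slide=[[0,0.01,0],[0,0.018,0],[0,0.018,-0.03],[0,0.018,-0.06],[0.1,0.018,-0.06],[0.1,0.018,-0.06],[0.1,0.018,-0.06]], roll=[0,0,0,0,0,0,0], claw=[0,0,0,0,0,0,0])

```text
clock: 25.98
position: [455.0, -220.2, 255.4]
ee_rot: [-0.529, 0.849, -0.001, 0.001]
contact_force: [-0.4, 0.4, 0.6]
gripper_width: 0.1
grasp_force: 0.0
```

```bash
python3 - <<'E'
from fit import *
for n in("top","side"):
    c=get_image(n); print(n); levers(c,(1,)); print(panels(c)); 
show([424.3,35.3,240])
E
```

```text
top
[(683.7, 47.0, -5.7, 31, 13)]
side
lever 1 L angle -6.3 100
lever 1 R angle -4.3 91
panel 1 (-4.473758697509766, 119.4170150756836)
[(679.7, -16.3, -3.7, 32, 14), (685.6, 48.3, -3.8, 33, 15), (424.8, 36.5, -5.6, 57, 13)]
t 26.07 pos [ 456.  -218.8  255.3] y-yaw 154.0 F [-0.6  1.1  0. ] w 0.1 g 0.0 j6 -0.33
rel [424.3, 35.3, 240] [-0.2144  0.14    0.0151]
```

Emit:
carry_out(slide=[[-0.05,0.033,0],[-0.1,0.065,0],[-0.15,0.1,0],[-0.19,0.125,0],[-0.2145,0.14,0.015],[-0.2145,0.14,0.015],[-0.2145,0.14,0.015]], roll=[-4,-8,-12,-16,-20,-20,-20], claw=[0.04,0.04,0.04,0.04,0.04,0.04,0.04])

```text
clock: 26.95
position: [424.1, 36.3, 240.1]
ee_rot: [-0.67, 0.743, -0.0, 0.0]
contact_force: [-0.6, 0.9, -0.7]
gripper_width: 40.1
grasp_force: 0.0
```

```bash
python3 - <<'E'
from fit import *
c=get_image("side"); print(panels(c))
c=get_image("top"); print("top"); levers(c); print(panels(c))
show([424.3,35.5,186.5])
E
```

```text
[(681.5, 3.1, -1.6, 31, 14), (684.8, 47.9, -8.8, 31, 13), (424.4, 35.6, -5.9, 58, 14)]
top
lever 1 L angle -2.7 81
lever 1 R angle -3.5 88
panel 1 (-5.807192325592041, 117.76962280273438)
lever 2 L angle 98.6 77
lever 2 R angle 90.2 79
lever 3 L angle 98.0 79
lever 3 R angle 93.4 83
[(683.4, 46.7, -2.4, 30, 13), (421.7, 15.9, -7.7, 17, 13)]
t 27.05 pos [424.   35.5 240.2] y-yaw 174.0 F [-0.5  0.9 -0.4] w 39.7 g 0.0 j6 -0.57
rel [424.3, 35.5, 186.5] [-0.     -0.0002  0.0537]
```

Emit:
carry_out(slide=[[0,0,0.03],[0,0,0.053],[0,0,0.053],[0,0,0.053],[0,0,0.053],[0,0,0.053],[0,0,0.053],[0,0,0.053]], roll=[0,0,0,0,0,0,0,0], claw=[0.04,0.04,0.04,0.04,0,0,0,0])

```text
clock: 28.05
position: [424.1, 35.9, 187.9]
ee_rot: [-0.669, 0.743, -0.0, 0.001]
contact_force: [-1.5, -1.0, 6.9]
gripper_width: 11.3
grasp_force: 59.7
```

Emit:
carry_out(slide=[[0,0,-0.02],[0,0,-0.05],[0,0,-0.07],[0,0,-0.07]], roll=[0,0,0,0], claw=[0,0,0,0])

```text
clock: 28.55
position: [423.8, 35.9, 258.0]
ee_rot: [-0.669, 0.743, -0.0, 0.002]
contact_force: [-0.9, -0.2, -2.9]
gripper_width: 11.1
grasp_force: 58.8
```

```bash
python3 - <<'E'
from fit import *
show(bay(2,-92,0,257))
E
```

```text
t 28.55 pos [423.8  35.9 258. ] y-yaw 174.0 F [-0.9 -0.2 -2.9] w 11.1 g 58.8 j6 -0.57
rel [np.float64(412.3), np.float64(-197.9), 257] [ 0.2337 -0.0129  0.0005]
```

Emit:
carry_out(slide=[[0.04,-0.002,0],[0.1,-0.006,0],[0.15,-0.008,0],[0.2,-0.011,0],[0.2337,-0.013,0],[0.2337,-0.013,0],[0.2337,-0.013,0]], roll=[4,8,12,16,20,20,20], claw=[0,0,0,0,0,0,0])

```text
clock: 29.42
position: [411.8, -197.8, 255.8]
ee_rot: [-0.53, 0.848, 0.001, -0.001]
contact_force: [0.6, 0.8, -1.9]
gripper_width: 11.5
grasp_force: 58.9
```

```bash
python3 - <<'E'
from fit import *
show(bay(2,-92,0,196.6))
E
```

```text
t 29.43 pos [ 411.8 -197.8  255.8] y-yaw 154.0 F [ 0.6  0.8 -1.9] w 11.5 g 58.9 j6 -0.36
rel [np.float64(412.3), np.float64(-197.9), 196.6] [-0.0001 -0.0006  0.0592]
```

Emit:
carry_out(slide=[[0,-0.0005,0.03],[0,-0.0005,0.05],[0,-0.0005,0.06],[0,-0.0005,0.06],[0,-0.0005,0.06]], roll=[0,0,0,0,0], claw=[0,0,0,0,0])

```text
clock: 30.05
position: [413.2, -197.9, 197.3]
ee_rot: [-0.531, 0.848, -0.0, 0.0]
contact_force: [0.8, -0.5, -3.1]
gripper_width: 10.6
grasp_force: 58.9
```

Emit:
carry_out(slide=[[0,-0.008,0],[0,-0.016,0],[0,-0.024,0],[0,-0.03,0],[0,-0.03,0]], roll=[0,0,0,0,0], claw=[0,0,0,0,0])

```text
clock: 30.68
position: [440.3, -211.6, 196.8]
ee_rot: [-0.53, 0.848, -0.0, 0.0]
contact_force: [-1.1, 0.1, -2.0]
gripper_width: 10.7
grasp_force: 58.9
```

```bash
python3 - <<'E'
from fit import *
show(bay(2,-6,0,196.6))
E
```

```text
t 30.68 pos [ 440.3 -211.6  196.8] y-yaw 154.0 F [-1.1  0.1 -2. ] w 10.7 g 58.9 j6 -0.34
rel [np.float64(489.6), np.float64(-235.6), 196.6] [-0.     -0.0549  0.0002]
```

Emit:
carry_out(slide=[[0,-0.008,0],[0,-0.016,0],[0,-0.024,0],[0,-0.024,0]], roll=[0,0,0,0], claw=[0,0,0,0])

```text
clock: 31.18
position: [462.1, -222.2, 196.9]
ee_rot: [-0.53, 0.848, -0.0, 0.0]
contact_force: [0.4, 0.2, -2.3]
gripper_width: 10.9
grasp_force: 58.9
```

Emit:
carry_out(slide=[[0,-0.008,0],[0,-0.016,0],[0,-0.022,0],[0,-0.026,0],[0,-0.03,0],[0,-0.031,0],[0,-0.031,0]], roll=[0,0,0,0,0,0,0], claw=[0,0,0,0,0,0,0])

```text
clock: 32.05
position: [488.8, -235.3, 196.6]
ee_rot: [-0.53, 0.848, 0.001, -0.001]
contact_force: [-1.6, 2.0, -2.7]
gripper_width: 10.9
grasp_force: 58.8
```

```bash
python3 - <<'E'
from fit import *
show(bay(2,-6,0,196.6))
E
```

```text
t 32.05 pos [ 488.8 -235.3  196.6] y-yaw 154.0 F [-1.6  2.  -2.7] w 10.9 g 58.8 j6 -0.3
rel [np.float64(489.6), np.float64(-235.6), 196.6] [-0.0001 -0.0009 -0.    ]
```

Emit:
carry_out(slide=[[0,0,0],[0,0,0],[0,0,0],[0,0,-0.03],[0,0,-0.06],[0,0,-0.06]], roll=[0,0,0,0,0,0], claw=[0.03,0.03,0.03,0.03,0.03,0.03])

```text
clock: 32.8
position: [490.3, -235.7, 259.6]
ee_rot: [-0.53, 0.848, -0.002, 0.002]
contact_force: [0.2, 0.3, -0.6]
gripper_width: 30.0
grasp_force: 0.0
```

Emit:
carry_out(slide=[[-0.055,0.04,0],[-0.055,0.04,0],[-0.055,0.04,0],[-0.055,0.04,0],[-0.055,0.04,0]], roll=[0,0,0,0,0], claw=[0,0,0,0,0])

```text
clock: 33.42
position: [477.5, -169.2, 256.7]
ee_rot: [-0.53, 0.848, 0.0, -0.0]
contact_force: [0.0, 0.5, -0.9]
gripper_width: -0.2
grasp_force: 0.0
```

```bash
python3 - <<'E'
from fit import *
show(bay(2,-46,56,195))
for n in("top","side"): c=get_image(n);print(n);levers(c,(2,))
E
```

```text
t 33.42 pos [ 477.5 -169.2  256.7] y-yaw 154.0 F [ 0.   0.5 -0.9] w -0.2 g 0.0 j6 -0.44
rel [np.float64(478.2), np.float64(-167.7), 195] [-0.0017  0.0001  0.0617]
top
lever 2 R angle 90.9 78
panel 2 (-12.20899772644043, -15.792312622070312)
side
lever 2 L angle 51.0 104
lever 2 R angle 41.9 97
panel 2 (-10.889408111572266, 0.6453704833984375)
```

Emit:
carry_out(slide=[[-0.004,0,0.04],[-0.004,0,0.061],[-0.004,0,0.061],[0.007,0,0.061],[0.016,0,0.061],[0.025,0,0.061],[0.034,0,0.061],[0.035,0,0.061]], roll=[0,0,0,0,0,0,0,0], claw=[0,0,0,0,0,0,0,0])

```text
clock: 34.52
position: [461.7, -200.5, 197.0]
ee_rot: [-0.53, 0.848, -0.0, 0.001]
contact_force: [0.3, 1.2, 0.1]
gripper_width: 0.3
grasp_force: 0.5
```

Emit:
carry_out(slide=[[0,-0.004,0],[0,-0.008,0],[0,-0.012,0],[0,-0.016,0],[0,-0.02,0],[0,-0.02,0],[0,-0.02,0]], roll=[0,0,0,0,0,0,0], claw=[0,0,0,0,0,0,0])

```text
clock: 35.4
position: [475.5, -208.8, 194.8]
ee_rot: [-0.529, 0.849, 0.005, -0.006]
contact_force: [-9.7, 1.6, 5.4]
gripper_width: 0.2
grasp_force: 5.3
```

```bash
python3 - <<'E'
from fit import *
s=read_state(); print(local(s["position"][None,:2],T)); show()
E
```

```text
[[-30.40966192  17.8944167 ]]
t 35.4 pos [ 475.5 -208.8  194.8] y-yaw 153.9 F [-9.7  1.6  5.4] w 0.2 g 5.3 j6 -0.35
```

Same end position as in bay 1, so this lever is shut. Next the right lever of bay 2.

Emit:
carry_out(slide=[[0,-0.003,0],[0,-0.003,0],[0,0.01,0],[0,0.018,0],[0,0.018,-0.03],[0,0.018,-0.06],[0.04,0.018,-0.06],[0.075,0.018,-0.06]], roll=[0,0,0,0,0,0,0,0], claw=[0,0,0,0,0,0,0,0])

```text
clock: 36.4
position: [431.3, -269.0, 257.0]
ee_rot: [-0.531, 0.848, -0.001, 0.001]
contact_force: [0.1, -0.6, 0.7]
gripper_width: 0.0
grasp_force: 0.0
```

Emit:
carry_out(slide=[[0,0,0],[0,0,0]], roll=[0,0], claw=[0,0])

```text
clock: 36.65
position: [431.4, -268.2, 256.1]
ee_rot: [-0.53, 0.848, -0.0, 0.0]
contact_force: [-0.4, 0.1, -0.8]
gripper_width: -0.0
grasp_force: 0.0
```

```bash
python3 - <<'E'
from fit import *
show(bay(2,-46,-55,195)); s=read_state(); print(local(s["position"][None,:2],T))
E
```

```text
t 36.65 pos [ 431.4 -268.2  256.1] y-yaw 154.0 F [-0.4  0.1 -0.8] w -0.0 g 0.0 j6 -0.22
rel [np.float64(429.5), np.float64(-267.5), 195] [0.0002 0.0021 0.0611]
[[-44.0267103  -54.89705208]]
```

Emit:
carry_out(slide=[[0,0.002,0.04],[0,0.002,0.061],[0,0.002,0.061],[-0.01,0.002,0.061],[-0.02,0.002,0.061],[-0.03,0.002,0.061],[-0.037,0.002,0.061],[-0.038,0.002,0.061]], roll=[0,0,0,0,0,0,0,0], claw=[0,0,0,0,0,0,0,0])

```text
clock: 37.65
position: [445.8, -232.4, 195.5]
ee_rot: [-0.53, 0.848, 0.0, 0.0]
contact_force: [-2.9, -1.5, 1.4]
gripper_width: 0.1
grasp_force: 1.4
```

Emit:
carry_out(slide=[[0,-0.004,0],[0,-0.008,0],[0,-0.012,0],[0,-0.016,0],[0,-0.02,0],[0,-0.021,0],[0,-0.021,0],[0,-0.021,0]], roll=[0,0,0,0,0,0,0,0], claw=[0,0,0,0,0,0,0,0])

```text
clock: 38.65
position: [460.6, -240.1, 194.0]
ee_rot: [-0.529, 0.848, 0.006, -0.004]
contact_force: [-11.8, 13.2, 9.9]
gripper_width: 0.2
grasp_force: 8.3
```

```bash
python3 - <<'E'
from fit import *
s=read_state(); print(local(s["position"][None,:2],T)); show()
E
```

```text
[[-30.07788125 -16.78138464]]
t 38.65 pos [ 460.6 -240.1  194. ] y-yaw 153.9 F [-11.8  13.2   9.9] w 0.2 g 8.3 j6 -0.28
```

Emit:
carry_out(slide=[[0,0.01,0],[0,0.018,0],[0,0.018,-0.03],[0,0.018,-0.06],[0.04,0.018,-0.06],[0.044,0.018,-0.06],[0.044,0.018,-0.06],[0.044,0.018,-0.06]], roll=[0,0,0,0,0,0,0,0], claw=[0,0,0,0,0,0,0,0])

```text
clock: 39.65
position: [429.7, -273.7, 254.8]
ee_rot: [-0.53, 0.848, -0.0, 0.0]
contact_force: [0.0, 0.1, -0.4]
gripper_width: -0.0
grasp_force: 0.0
```

```bash
python3 - <<'E'
from fit import *
show(bay(3,-46,56,195)); s=read_state(); print(local(s["position"][None,:2],T)+[0,118])
for n in("top","side"):
    c=get_image(n); print(n,[(np.round(d["at"]),round(d["conf"],2)) for d in recognise(c,"board_1")[:6]]); levers(c)
    cv2.imwrite(f"pics/{n}7.png",c["img"][:,:,::-1])
E
```

```text
t 39.65 pos [ 429.7 -273.7  254.8] y-yaw 154.1 F [ 0.   0.1 -0.4] w -0.0 g 0.0 j6 -0.2
rel [np.float64(426.5), np.float64(-273.8), 195] [0.0015 0.0028 0.0598]
[[-43.16764918  57.43859677]]
top [(array([331., 175.]), 0.57)]
lever 3 R angle 96.1 21
side [(array([298., 246.]), 0.78), (array([341., 224.]), 0.61)]
lever 1 L angle -5.6 99
lever 1 R angle -4.1 92
panel 1 (-6.141833305358887, 119.1177749633789)
lever 2 L angle -5.9 80
lever 2 R angle -4.5 77
panel 2 (-5.063136577606201, 2.515979766845703)
lever 3 L angle 104.7 59
lever 3 R angle 87.0 56
```

View pics/side7.png

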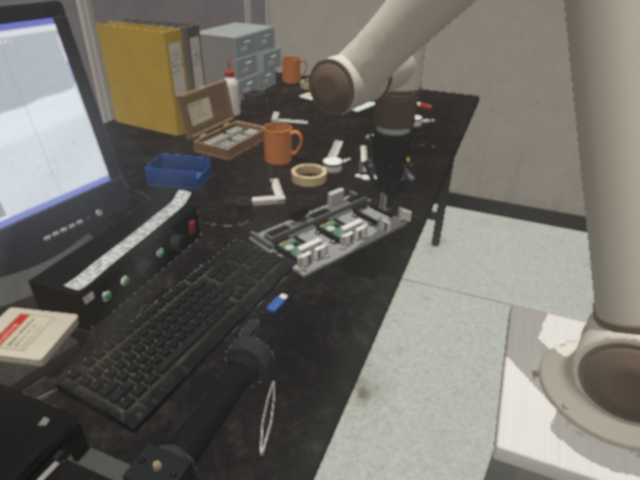

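The side picture shows both boards in bays 1 and 2 with their levers shut, and no board left on the bench. Bay 3 is empty with its levers open.

Emit:
carry_out(slide=[[0,0.003,0.04],[0,0.003,0.06],[0,0.003,0.06],[0.011,0.003,0.06],[0.021,0.003,0.06],[0.031,0.003,0.06],[0.039,0.003,0.06],[0.039,0.003,0.06]], roll=[0,0,0,0,0,0,0,0], claw=[0,0,0,0,0,0,0,0])

```text
clock: 40.85
position: [409.1, -308.6, 195.8]
ee_rot: [-0.53, 0.848, -0.001, 0.0]
contact_force: [-2.4, -0.2, 0.7]
gripper_width: 0.0
grasp_force: 0.5
```

Emit:
carry_out(slide=[[0,-0.004,0],[0,-0.008,0],[0,-0.012,0],[0,-0.016,0],[0,-0.018,0],[0,-0.018,0],[0,-0.018,0]], roll=[0,0,0,0,0,0,0], claw=[0,0,0,0,0,0,0])

```text
clock: 41.72
position: [422.8, -315.5, 194.0]
ee_rot: [-0.529, 0.848, 0.004, -0.003]
contact_force: [-7.0, -0.5, 1.5]
gripper_width: 0.1
grasp_force: 3.3
```

```bash
python3 - <<'E'
from fit import *
s=read_state(); print(local(s["position"][None,:2],T)+[0,118]); show()
E
```

```text
[[-31.03676581  16.87338436]]
t 41.73 pos [ 422.8 -315.5  194. ] y-yaw 153.9 F [-7.  -0.5  1.5] w 0.1 g 3.3 j6 -0.12
```

Emit:
carry_out(slide=[[0,-0.003,0],[0,-0.004,0],[0,-0.004,0],[0,-0.004,0]], roll=[0,0,0,0], claw=[0,0,0,0])

```text
clock: 42.22
position: [424.1, -316.3, 193.9]
ee_rot: [-0.529, 0.849, 0.007, -0.005]
contact_force: [-12.9, 3.9, 8.5]
gripper_width: 0.1
grasp_force: 7.0
```

Emit:
carry_out(slide=[[0,0.01,0],[0,0.02,0],[0,0.02,-0.03],[0,0.02,-0.06],[0.04,0.02,-0.06],[0.074,0.02,-0.06],[0.074,0.02,-0.06],[0.074,0.02,-0.06]], roll=[0,0,0,0,0,0,0,0], claw=[0,0,0,0,0,0,0,0])

```text
clock: 43.22
position: [379.1, -375.0, 255.0]
ee_rot: [-0.53, 0.848, -0.0, 0.0]
contact_force: [-0.4, -0.3, 0.1]
gripper_width: 0.0
grasp_force: 0.0
```

```bash
python3 - <<'E'
from fit import *
show(bay(3,-46,-55,195)); s=read_state(); print(local(s["position"][None,:2],T)+[0,118])
levers(get_image("side"),(3,))
E
```

```text
t 43.23 pos [ 379.1 -375.   255. ] y-yaw 154.0 F [-0.4 -0.3  0.1] w 0.0 g 0.0 j6 0.02
rel [np.float64(377.8), np.float64(-373.5), 195] [-0.0008  0.0019  0.06  ]
[[-44.17811857 -55.77279318]]
lever 3 L angle -1.0 55
lever 3 R angle 85.6 55
```

Emit:
carry_out(slide=[[0,0.002,0.04],[0,0.002,0.06],[0,0.002,0.06],[-0.01,0.002,0.06],[-0.02,0.002,0.06],[-0.03,0.002,0.06],[-0.038,0.002,0.06],[-0.039,0.002,0.06]], roll=[0,0,0,0,0,0,0,0], claw=[0,0,0,0,0,0,0,0])

```text
clock: 44.28
position: [394.3, -338.5, 195.9]
ee_rot: [-0.531, 0.848, -0.0, 0.0]
contact_force: [-2.7, -0.2, 1.6]
gripper_width: -0.0
grasp_force: 1.0
```

Emit:
carry_out(slide=[[0,-0.004,0],[0,-0.008,0],[0,-0.012,0],[0,-0.016,0],[0,-0.02,0],[0,-0.021,0],[0,-0.021,0],[0,-0.021,0]], roll=[0,0,0,0,0,0,0,0], claw=[0,0,0,0,0,0,0,0])

```text
clock: 45.28
position: [409.2, -346.0, 194.0]
ee_rot: [-0.529, 0.848, 0.007, -0.003]
contact_force: [-8.5, 10.0, 8.1]
gripper_width: -0.0
grasp_force: 6.7
```

Emit:
carry_out(slide=[[0,0.01,0],[0,0.02,0],[0,0.02,-0.03],[0,0.02,-0.06],[0.06,0.02,-0.12],[0.12,0.02,-0.15],[0.15,0.02,-0.15],[0.15,0.02,-0.15]], roll=[0,0,0,0,0,0,0,0], claw=[0,0,0,0,0,0,0,0])

```text
clock: 46.28
position: [328.1, -477.3, 346.7]
ee_rot: [-0.528, 0.849, -0.003, 0.001]
contact_force: [0.9, 1.7, -1.0]
gripper_width: -0.1
grasp_force: 0.0
```

```bash
python3 - <<'E'
from fit import *
show()
for n in("top","side"):
    c=get_image(n); print(n); levers(c)
    w=cloud(c).reshape(-1,3); l=local(w[:,:2],T); z=w[:,2]
    m=(z>60)&(z<72)&(l[:,0]>60)&(l[:,0]<150)&(l[:,1]>20)&(l[:,1]<100)
    if m.sum()>10: print("knob",cv2.minAreaRect(l[m].astype(np.float32)))
    if n=="top": a=c["img"][110:310,260:520,::-1]; cv2.imwrite("pics/end.png",cv2.resize(a,None,fx=3,fy=3,interpolation=cv2.INTER_CUBIC))
E
```

```text
t 46.27 pos [ 328.1 -477.3  346.7] y-yaw 153.8 F [ 0.9  1.7 -1. ] w -0.1 g 0.0 j6 0.23
top
lever 1 L angle -2.9 83
lever 1 R angle -3.0 88
panel 1 (-5.7404961585998535, 117.69197082519531)
lever 2 L angle -3.7 90
lever 2 R angle -2.8 85
panel 2 (-5.594669342041016, -0.056789398193359375)
lever 3 L angle -1.8 78
lever 3 R angle -1.6 75
knob ((96.12648010253906, 59.924072265625), (12.31772518157959, 49.4879150390625), 0.5286491513252258)
side
lever 1 L angle -5.4 97
lever 1 R angle -5.4 91
panel 1 (-5.149774551391602, 119.75045013427734)
lever 2 L angle -4.8 81
lever 2 R angle -5.1 79
panel 2 (-4.761785507202148, 1.3131790161132812)
lever 3 L angle 1.0 54
lever 3 R angle -1.2 55
knob ((97.02461242675781, 61.934120178222656), (47.703800201416016, 13.869159698486328), 86.80206298828125)
```

View pics/end.png

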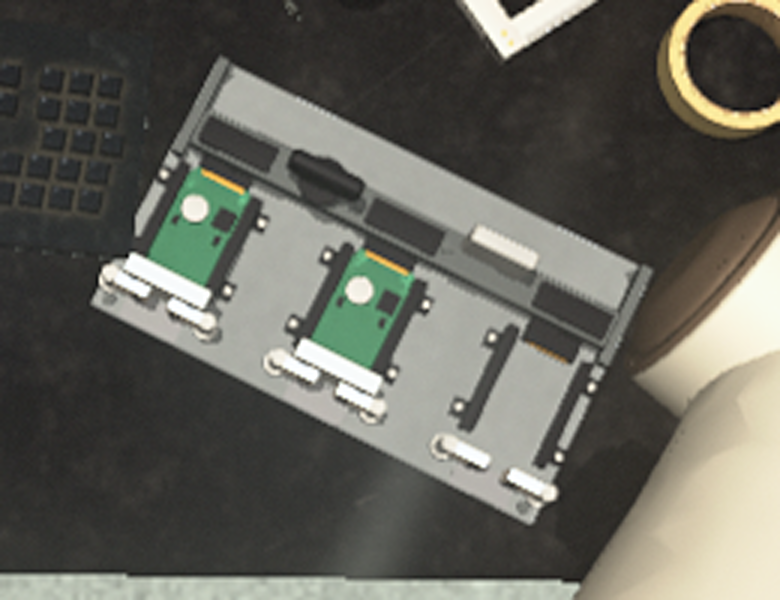

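The final crop shows both boards home in bays 1 and 2, all six levers shut, the knob locked across the dock at crop (325,175), and the robot clear.

```bash
python3 -c "
from bench import *
print(job_done())"
```

```text
the job is handed in; nothing more can be done
None
```

The job is handed in at about 46 s: the carriage is fully forward and locked, both boards found on the bench are home in bays 1 and 2, and all six levers are shut, including those of empty bay 3.

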